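Zero the gas valve and show its marker to the inspection camera by mirror

TASK

Turn the black knob of the gas valve until its red pointer is on the green zero mark, and let go of it. Then swing the sprung inspection mirror by its upright blue stem until the camera sees the valve's orange ball in it, that is, until the green beam leaving the mirror falls on the ball; the program finishes while holding the stem with the mirror at that angle, since it springs back if let go. Leave the other things on the bench where they stand and the pointer at zero.

Things in the scene. Friction and masses are not known exactly. Their poses are not given: they have to be found in the camera images.
- valve: Gas valve, fixed to the bench: aluminium block 170 x 100 x 50 mm with a white dial (86 mm across, top 52 mm above the bench), a black bar knob on the dial and an orange ball on a thin post. Origin on the bench right under the knob's vertical axis; x runs from the knob axis to the ball post (95 mm away), z up. The green zero mark is on the dial's rim in the -x direction.
- zero_knob (a joint): Angle of the valve's knob (rad) about the vertical axis, positive counter-clockwise seen from above, 0 when the red pointer is on the green zero mark; stops at -1.8 and 1.8. It always starts on the positive side. Friction of about 0.03 N m holds it where it is left. The grip is a black upright bar 46 mm long, 14 mm thick, from 57 to 89 mm above the bench, its length along the pointer; at 0 its length lies along the valve's x axis.
- knob_grip (a point): Point on the knob's axis 78 mm above the bench, within the bar grip, at the height to pinch it (11 mm below its top). Its frame turns with the knob: x lies along the bar (the pointer is on the -x side), so pinch along y.
- marker (a point): Centre of the orange ball marker (32 mm across) of the valve, 100 mm above the bench.
- rig: Inspection rig, fixed to the bench: dark steel base plate 290 x 85 x 12 mm with a small grey camera at one end and a pivoting mirror near the other. Origin on the bench under the mirror's vertical pivot axis; x points from the pivot to the camera (lens 150 mm away, 100 mm above the bench), z up. The camera, 120 mm tall, looks at the mirror along -x; a thin green beam shows its line of sight.
- mirror (a joint): Angle of the mirror (rad) about its vertical pivot, positive counter-clockwise seen from above; 0 at rest against its stop, at most 1.2. A spring pulls it back to 0 with 0.12 N m at 0, rising by 0.15 N m per rad (1.3 to 3.3 N at the stem). At 0 the mirror's normal stands 0.17 rad counter-clockwise of the rig's x axis. The mirror is 74 x 60 mm, upright, from 70 to 130 mm above the bench.
- stem (a point): Point on the axis of the mirror's upright round blue stem, 130 mm above the bench, where to pinch it. The stem is 14 mm across, from 75 to 154 mm above the bench (an 18 mm cap on the top 4 mm), and stands 90 mm from the pivot behind the mirror, on the end of a steel arm whose top is 82 mm above the bench. It moves on a circle about the pivot; being round, it can turn in the fingers. The point's x axis points to the pivot.
- sight (a point): Point on the pivot axis 100 mm above the bench where the camera's line of sight meets the mirror; its x axis is the direction of the reflected line of sight (thin green beam, look only, 460 mm long; it shows where the camera looks and passes through things). It turns twice as far as the mirror: its direction is 0.34 rad + 2 x joint mirror, counter-clockwise from the rig's x axis. The camera sees the ball when this line meets the ball.
- vial_a: Bystander, not to be moved: clear capped vial, 24 mm across, 55 mm tall; origin at the centre of its underside.
- vial_b: Bystander, not to be moved: clear capped vial, 24 mm across, 55 mm tall; origin at the centre of its underside.
- beaker: Bystander, not to be moved: empty glass beaker, 70 mm across, 80 mm tall; origin at the centre of its underside.
- white_jar: Bystander, not to be moved: white plastic jar, 72 mm across, 100 mm tall; origin at the centre of its underside.
- amber_bottle: Bystander, not to be moved: amber reagent bottle, 86 mm across, 170 mm tall; origin at the centre of its underside.
- tissue_box: Bystander, not to be moved: green tissue box, 120 x 220 x 85 mm (x, y, z); origin at the centre of its underside.
- wrench: Bystander, not to be moved: steel open-ended wrench lying flat; origin at the centre of its underside.
Things that resemble listed ones, but are neither listed nor needed, are in the scene too. What is shaped like the valve but pink is not meant.

How it is judged:
On the way, in this order (a step that is already met when the one before it is completed fails the run):
1. the knob's pointer is on the zero mark and the knob has been let go (value of joint zero_knob between -0.08 and 0.08 rad and contact force between the fingers and valve below 0.1 N), for 0.2 s.
2. the mirror is held so that the camera's reflected line of sight meets the ball (y of marker in the frame of sight between -0.02 and 0.02 m and x of marker in the frame of sight above 0.1 m and contact force between the fingers and rig above 0.3 N), for 0.4 s.
At the end, for the whole second after the job is handed in: The knob is within 0.08 rad of zero and not touched; the centre of the orange ball lies within 20 mm sideways of the reflected line of sight, ahead of the mirror; the fingers hold the mirror there with more than 0.3 N of contact (all of step 1 and all of step 2); the arm keeps its last pose, push and grip.
It fails at once if a bystander (vial, beaker, jar, bottle, tissue box, wrench) is moved by more than 40 mm or knocked over (distance of any of vial_a, vial_b, beaker, white_jar, amber_bottle, tissue_box, wrench from where it was at the start of the episode above 0.04 m or angle between any of vial_a, vial_b, beaker, white_jar, amber_bottle, tissue_box, wrench's own z axis and vertical above 0.6 rad).
It also fails if it takes over 51 s, if anything falls off the work surface, if the arm or the gripper's body presses on something with over 40 N, if the wrist force passes 120 N, or if a joint passes its speed limit or range.

ROBOT

A 6-joint arm with a two-finger parallel gripper is mounted at the origin on the work surface. World frame = base frame: x ahead of the robot, y to its left, z up, the work surface at z = 0. Lengths are in m, angles in rad, forces in N, time in s.
With the tool pointing down it reaches from about 0.25 to 0.725 m from the base axis. Payload 4 kg.
Tool frame: the origin (TCP) lies midway between the tips of the shut fingers; the grasp point (between the pads) lies 19 mm behind it (bot.grip_point_offset is the distance from the TCP to the grasp point, in m); z points along the fingers, y is the line along which they close (so a half turn about z gives the same grasp; the last joint's range is limited). The gripper opens to 85 mm and grips with 20 to 120 N. Pads are 22 mm wide; open, the fingers measure 114 mm over their backs; the gripper's body (76 mm by 85 mm) begins 54 mm behind the grasp point. The pads swing forward as they close: fully open they stand 13 mm farther back than shut.
Start: joints at [1.274, 0.241, 0.005, 1.335, 0, 1.571], TCP at [0.146, 0.478, 0.231] pointing down, gripper open.
Joint ranges: [-2.72, 2.72], [-1.05, 1.87], [-1.09, 1.28], [-1.99, 2.15], [-1.42, 1.44], [-3.14, 3.14]. Speed limits (rad/s): [2.79, 2.79, 3.14, 3.14, 3.14, 3.14].

INTERFACE

Orientations are given as a unit quaternion [x, y, z, w].
In Python, from workcell import bot gives the robot as it stands.
- The arm moves only by the tool step_arm, never from a script. Its argument "targets" is text: rows parted by semicolons, each of 7 numbers parted by spaces: the opening, from -1 (shut) to 1 (fully open), so that 0 is half open, then the shift along the world's x, y, z normalised to -1 to 1, where 1 is 0.5 m, then the turn, a rotation vector about the world's x, y, z normalised to -1 to 1, where 1 is pi/4 rad. In form: gripper x y z wx wy wz; .... A call has 1 to 10 rows; each row is the pose to reach, as a shift and turn from the pose commanded when the call began; what a row does not reach only later rows make up. A row lasts 1/12 s, in which the tool goes at most 41.7 mm and 7.16 degrees, less where a joint would pass 70% of its speed; a pose out of reach is approached as far as the arm can. A call with a number of a shift or a turn outside -1 to 1 is refused whole. A call with a gripper value outside its range is refused whole. The fingers move at their own pace and stop on an object; the grip force is fixed at half the most. Time passes only in rows, so rows that repeat a pose let the fingers close. It gives the time, the measured TCP pose, the force, the opening and the grip force at its end, in the units of the state.
- bot.get_obs(): the state, without advancing time (a new reading comes with each control period).
- bot.camera(name): name is "scene" or "top"; returns the picture (400x640x3 uint8, red, green, blue); there is no depth.
- bot.camera_info(name): a dict with "vertical_fov" (degrees; the focal length in pixels is half the picture's height over the tangent of half this angle, whatever the lens; pixels are square), "cx", "cy" (the principal point, pixels), "pose" (4x4, takes a point from camera to world coordinates). Camera axes: x right, y up, looking along -z (the intrinsics and any distortion apply to the point x, -y, -z); pixel columns grow to the right and rows downward; lengths in m; the calibration is good to about 2 mm. A picture is of the moment at which its call begins. camera_info takes no time and is no camera call.
- bot.job_done(): hands the job in; it is judged then, once.
The state is a dict: "clock": time; "joint_pos": joint angles; "joint_vel": joint speeds; "tau": joint torques, N m; "eef_pos": TCP position; "tool_rot": TCP orientation; "ft_force": force on the tool from outside, world axes, zero at the start; "ft_torque": the same for the moment, N m; "grip_width": finger opening in m; "grasp_force": force on a finger pad.
Only numpy, scipy, OpenCV 4.12 (cv2) and the standard library are available. Lean on these libraries where they do the work, as an engineer would, in place of code of your own. Each camera call takes 0.05 s, during which the arm holds its last target. There are 200 camera calls.

## Working session

There is one attempt and no reset: what is moved stays moved. The work goes in short steps, Python scripts to look and compute and a tool call to move; the robot and the scene stay as the last step left them, time stands still between calls to the robot, and variables do not carry over. Pictures are saved under pics/ and viewed, at most 10 in all, crops included, and the job is handed in when it is done.

Besides the shell and the picture viewer there is one more tool, called after "Request:" as name(argument=value, ...) on one line, values as JSON. step_arm: Moves the arm, as the interface text tells. Scaled input: -1 to 1 covers 0.5 m each way for a shift and pi/4 rad each way for a turn. Its arguments: {"type":"object","properties":{"targets":{"type":"string"}},"required":["targets"]}

```bash
mkdir -p pics
python3 - <<'E'
from workcell import bot
import cv2,numpy as np
for n in("scene","top"):
    im=bot.camera(n);cv2.imwrite(f"pics/{n}0.png",im[:,:,::-1]);i=bot.camera_info(n);print(n,{k:(np.round(v,4).tolist()) if k=='pose' else v for k,v in i.items()})
print(bot.get_obs())
E
```

```text
scene {'vertical_fov': 51.73472166827553, 'cx': 317.0195673277418, 'cy': 200.42907454514153, 'pose': [[-0.8127, -0.3641, 0.455, 1.0122], [0.5827, -0.5051, 0.6367, 0.7324], [-0.002, 0.7825, 0.6226, 0.7594], [0.0, 0.0, 0.0, 1.0]]}
top {'vertical_fov': 48.176176829867295, 'cx': 314.0968835228844, 'cy': 197.42869073796982, 'pose': [[-0.0175, 0.9935, -0.1127, 0.3812], [-0.9998, -0.0185, -0.0079, 0.0229], [-0.0099, 0.1125, 0.9936, 1.3956], [0.0, 0.0, 0.0, 1.0]]}
{'clock': 0.1, 'joint_pos': array([1.27398933e+00, 2.41351731e-01, 3.85869855e-03, 1.33519458e+00,
       2.41862147e-05, 1.57082604e+00]), 'joint_vel': array([-0.000119  , -0.00142756,  0.0024536 , -0.0015072 , -0.00023478,
        0.00131567]), 'tau': array([ 4.54291539e-04, -3.73137259e+01,  2.53010327e+01,  1.08609165e-02,
        5.84024929e-05, -1.22048323e-06]), 'eef_pos': array([0.14606224, 0.47760059, 0.23049484]), 'tool_rot': array([ 1.47874007e-01,  9.89005755e-01, -9.33462791e-04, -1.51768450e-04]), 'ft_force': array([-0.21129932,  0.0824951 ,  0.00171865]), 'ft_torque': array([-0.02005025, -0.02315784, -0.02190608]), 'grasp_force': 0.0, 'grip_width': 0.08540094540594595}
```

View pics/scene0.png

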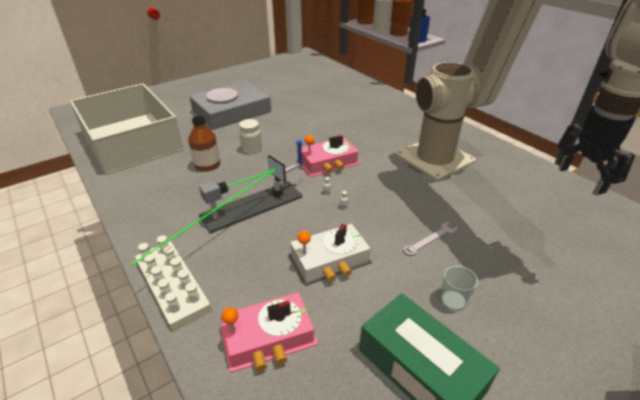

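View pics/top0.png

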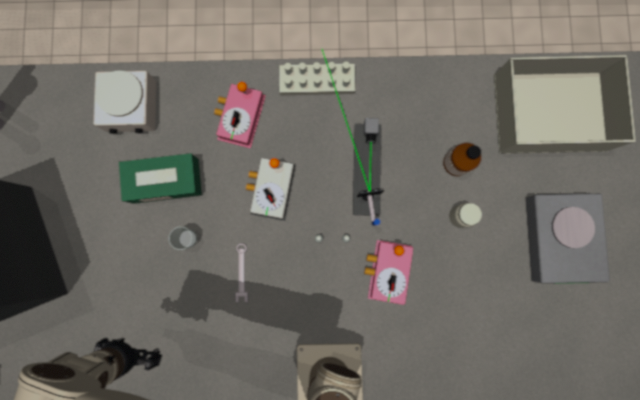

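White valve: top (271,190), scene (332,250). It could be confused with the pink valves at top (237,115) and (391,278). The blue stem is at top (376,222), and the rig's camera is at top (372,128). I'll choose the white valve and check it in a close crop.

```bash
cat > h.py <<'E'
from workcell import bot
import cv2,numpy as np
def ray(n,u,v):
    i=bot.camera_info(n);f=200/np.tan(np.radians(i["vertical_fov"]/2));P=np.array(i["pose"])
    return P[:3,3],P[:3,:3]@np.array([(u-i["cx"])/f,-(v-i["cy"])/f,-1])
def onz(n,u,v,z):
    o,d=ray(n,u,v);return o+d*(z-o[2])/d[2]
def proj(n,p):
    i=bot.camera_info(n);f=200/np.tan(np.radians(i["vertical_fov"]/2));P=np.array(i["pose"])
    q=P[:3,:3].T@(np.array(p)-P[:3,3]);return i["cx"]-f*q[0]/q[2],i["cy"]+f*q[1]/q[2]
def tri(a,b):
    (o,d),(p,e)=ray("top",*a),ray("scene",*b);d/=np.linalg.norm(d);e/=np.linalg.norm(e)
    s=np.linalg.lstsq(np.c_[d,-e],p-o,rcond=None)[0];x,y=o+s[0]*d,p+s[1]*e
    return (x+y)/2,np.linalg.norm(x-y)
def blobs(im,lo,hi,roi,mn=4):
    x0,y0,x1,y1=roi;h=cv2.cvtColor(im[y0:y1,x0:x1],cv2.COLOR_RGB2HSV)
    n,_,s,c=cv2.connectedComponentsWithStats(cv2.inRange(h,lo,hi))
    return [(s[k,4],np.round(c[k]+[x0,y0],1).tolist()) for k in range(1,n) if s[k,4]>=mn]
E
python3 - <<'E'
from h import *
t=cv2.imread("pics/top0.png")[:,:,::-1].copy();s=cv2.imread("pics/scene0.png")[:,:,::-1].copy()
R={"top":(t,(240,145,305,225),(350,110,390,235)),"scene":(s,(280,215,380,285),(190,140,310,230))}
for n,(im,v,r) in R.items():
    for nm,lo,hi,roi in [("orange",(5,200,180),(14,255,255),v),("red",(172,120,60),(180,255,255),v),("red2",(0,150,60),(4,255,255),v),("black",(0,0,0),(180,255,50),v),("green",(45,80,60),(80,255,255),v),("blue",(105,120,40),(130,255,255),r)]:
        print(n,nm,blobs(im,lo,hi,roi))
a=cv2.resize(t[145:230,235:305],None,fx=5,fy=5);b=cv2.resize(t[110:235,340:400],None,fx=4,fy=4)
c=np.zeros((500,600,3),np.uint8);c[:425,:350]=a;c[:500,355:595]=b
cv2.imwrite("pics/crop1.png",c[:,:,::-1])
d=cv2.resize(s[140:290,190:380],None,fx=4,fy=4);cv2.imwrite("pics/crop2.png",d[:,:,::-1])
E
```

```text
top orange []
top red []
top red2 [(np.int32(18), [269.8, 197.2])]
top black [(np.int32(13), [267.5, 192.3])]
top green []
top blue [(np.int32(32), [376.1, 221.7])]
scene orange [(np.int32(52), [303.5, 237.6])]
scene red []
scene red2 [(np.int32(16), [342.3, 227.0])]
scene black [(np.int32(69), [339.8, 236.9])]
scene green [(np.int32(6), [358.5, 235.0])]
scene blue [(np.int32(43), [299.1, 150.1])]
```

View pics/crop1.png

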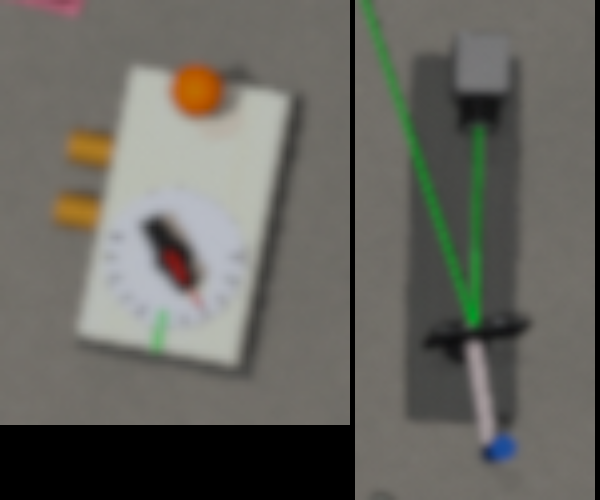

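View pics/crop2.png

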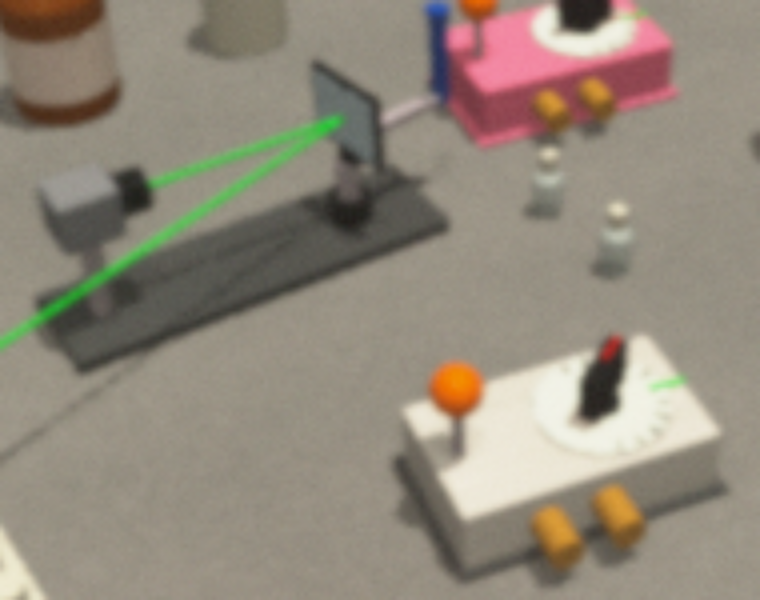

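Left crop: the white valve has its ball at (197,90), dial at (176,256) and zero mark at (161,330). The pointer's red side is at the lower right. Right crop: the beam hits the mirror at (472,325) and the stem cap is at (502,446). Crop 2 agrees: a white block with an orange ball, and the blue stem next to the near pink valve.

Run:
```python
from h import *
c5=lambda x,y:(x/5+234.6,y/5+144.6)
c4=lambda x,y:((x-355)/4+339.6,y/4+109.6)
s4=lambda x,y:(x/4+189.6,y/4+139.6)
np.set_printoptions(precision=4,suppress=True)
print("ball",tri(c5(197,90),s4(457,389)),onz("top",*c5(197,90),.1),onz("scene",*s4(457,389),.1))
print("dial",tri(c5(176,256),s4(604,407)));D=onz("top",*c5(176,256),.052);print(D)
G=onz("top",*c5(161,330),.052);print("green",G)
print("sight",tri(c4(472,325),s4(342,121)),onz("top",*c4(472,325),.1))
S=onz("top",*c4(502,446),.154);print("stem",tri(c4(502,446),s4(438,8)),S)
print("cam",onz("top",*c4(482,65),.12))
B=onz("top",*c5(197,90),.1)
k1,k2=onz("top",*c5(150,222),.089),onz("top",*c5(197,292),.089)
print("knob ends",k1,k2,np.linalg.norm(k2-k1),(k1+k2)/2)
ang=lambda v:np.arctan2(v[1],v[0])
print("valve yaw",ang(B-D),ang(D-G),"dist",np.linalg.norm((B-D)[:2]),"pointer dir",ang(k2-k1))
K=onz("top",*c4(482,65),.12);C=onz("top",*c4(472,325),.1)
print("rig yaw",ang(K-C),"stem dir",ang(S-C),np.linalg.norm((S-C)[:2]))
for n,p in dict(vialA=onz("top",319,238,.055),vialB=onz("top",347,238,.055),jar=onz("top",468,214,.1),bottle=onz("top",467,152,.17)).items(): print(n,p)
```

```text
ball (array([0.6335, 0.1495, 0.0994]), np.float64(0.00022625320634874974)) [0.6335 0.1494 0.1   ] [0.6338 0.1501 0.1   ]
dial (array([0.5404, 0.169 , 0.0476]), np.float64(0.0030811242724431472))
[0.5411 0.1676 0.052 ]
green [0.4963 0.1769 0.052 ]
sight (array([ 0.5445, -0.1268,  0.0983]), np.float64(0.00045235759914025273)) [ 0.5445 -0.1268  0.1   ]
stem (array([ 0.4527, -0.1387,  0.1532]), np.float64(0.00027231647768101083)) [ 0.4528 -0.1387  0.154 ]
cam [ 0.733  -0.1377  0.12  ]
knob ends [0.5571 0.1788 0.089 ] [0.5151 0.1514 0.089 ] 0.05017178630443974 [0.5361 0.1651 0.089 ]
valve yaw -0.1939952250734451 -0.20565765405463404 dist 0.09421572528592431 pointer dir -2.5630102491208344
rig yaw -0.058016609859359566 stem dir -3.012688105706366 0.09247928605591144
vialA [0.4111 0.0211 0.055 ]
vialB [ 0.4096 -0.0625  0.055 ]
jar [ 0.4716 -0.4111  0.1   ]
bottle [ 0.6394 -0.3946  0.17  ]
```

Measured: the knob axis is at (0.5406,0.168), valve yaw about -0.20 and knob angle about +0.78. The sight point is at (0.5445,-0.1268), the stem at (0.453,-0.139), and the mirror needs about 0.48 rad. The ball and knob distance (94 vs 95 mm), stem radius (92 vs 90 mm) and heights match the description. I'm moving above the knob.

Request:
step_arm(targets="0.2 0.788 -0.62 0 0 0 1; 0.2 0.788 -0.62 0 0 0 1; 0.2 0.788 -0.62 0 0 0 1; 0.2 0.788 -0.62 0 0 0 1; 0.2 0.788 -0.62 0 0 0 1; 0.2 0.788 -0.62 0 0 0 1; 0.2 0.788 -0.62 0 0 0 1; 0.2 0.788 -0.62 0 0 0 1; 0.2 0.788 -0.62 0 0 0 1; 0.2 0.788 -0.62 0 0 0 1")

```text
clock: 0.93
eef_pos: [0.4448, 0.2431, 0.231]
tool_rot: [-0.242, 0.97, -0.0, -0.0]
ft_force: [0.7, 0.5, 0.8]
grip_width: 0.0513
grasp_force: 0.0
```

Request:
step_arm(targets="0.2 0.135 -0.105 -0.1 0 0 0.115; 0.2 0.135 -0.105 -0.1 0 0 0.115; 0.2 0.135 -0.105 -0.1 0 0 0.115; 0.2 0.135 -0.105 -0.1 0 0 0.115; 0.2 0.135 -0.105 -0.1 0 0 0.115; 0.2 0.135 -0.105 -0.1 0 0 0.115; 0.2 0.135 -0.105 -0.1 0 0 0.115")

```text
clock: 1.52
eef_pos: [0.5108, 0.1935, 0.1824]
tool_rot: [-0.286, 0.958, 0.0, 0.001]
ft_force: [-0.1, 0.7, -0.6]
grip_width: 0.0511
grasp_force: 0.0
```

Run:
```python
from h import *
s=bot.camera("scene");cv2.imwrite("pics/c3.png",cv2.resize(s[130:290,260:420],None,fx=3.5,fy=3.5)[:,:,::-1])
o=bot.get_obs();print(o["eef_pos"],o["joint_pos"]);q=o["tool_rot"];print(2*np.arctan2(q[1],q[0])-np.pi/2)
```

```text
[0.51081173 0.19357967 0.18248778] [ 3.62108552e-01  3.55343487e-01  3.46284987e-02  1.24842258e+00
  2.40414868e-04 -2.19005963e-01]
2.1519110412758247
```

View pics/c3.png

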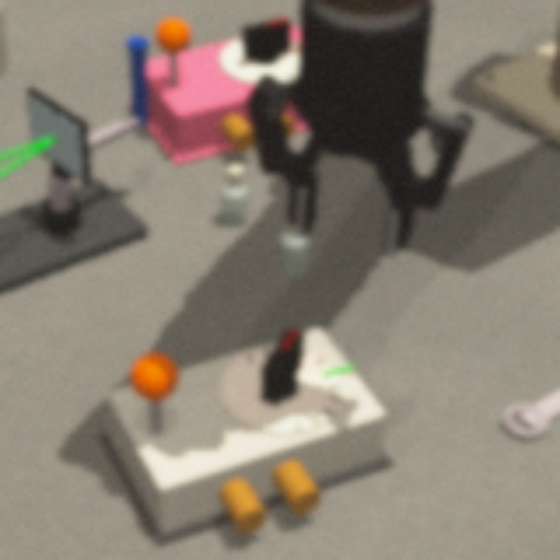

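The view is from the scene camera. The open gripper is at (370,150), still short of the knob at (283,365), which has its red side toward the robot. I'm finishing the approach, lowering and closing.

Request:
step_arm(targets="0.2 0.06 -0.051 0 0 0 0; 0.2 0.06 -0.051 -0.06 0 0 0; 0.2 0.06 -0.051 -0.12 0 0 0; 0.2 0.06 -0.051 -0.18 0 0 0; 0.2 0.06 -0.051 -0.24 0 0 0; 0.2 0.06 -0.051 -0.24 0 0 0; 0.2 0.06 -0.051 -0.24 0 0 0")

```text
clock: 2.15
eef_pos: [0.5396, 0.1673, 0.0608]
tool_rot: [-0.286, 0.958, 0.0, -0.002]
ft_force: [0.2, 0.4, 1.3]
grip_width: 0.0511
grasp_force: 0.0
```

Request:
step_arm(targets="-1 0 0 0 0 0 0; -1 0 0 0 0 0 0; -1 0 0 0 0 0 0; -1 0 0 0 0 0 0; -1 0 0 0 0 0 0; -1 0 0 0 0 0 0; -1 0 0 0 0 0 0; -1 0 0 0 0 0 0")

```text
clock: 2.82
eef_pos: [0.5414, 0.1697, 0.0642]
tool_rot: [-0.286, 0.958, 0.003, 0.002]
ft_force: [-5.7, 6.5, 6.0]
grip_width: 0.0127
grasp_force: 59.9
```

Request:
step_arm(targets="-1 -0.003 0.005 0 0 0 -0.1; -1 -0.003 0.005 0 0 0 -0.2; -1 -0.003 0.005 0 0 0 -0.32; -1 -0.003 0.005 0 0 0 -0.44; -1 -0.003 0.005 0 0 0 -0.56; -1 -0.003 0.005 0 0 0 -0.68; -1 -0.003 0.005 0 0 0 -0.8; -1 -0.003 0.005 0 0 0 -0.92; -1 -0.003 0.005 0 0 0 -0.995; -1 -0.003 0.005 0 0 0 -0.995")

```text
clock: 3.65
eef_pos: [0.5413, 0.1702, 0.0642]
tool_rot: [0.102, 0.995, 0.001, 0.002]
ft_force: [-1.9, 1.6, 5.0]
grip_width: 0.0131
grasp_force: 59.8
```

Request:
step_arm(targets="-1 0 0 0 0 0 0; -1 0 0 0 0 0 0; -1 0 0 0 0 0 0")

```text
clock: 3.9
eef_pos: [0.5412, 0.1702, 0.0642]
tool_rot: [0.101, 0.995, 0.001, 0.002]
ft_force: [-1.1, 0.3, 5.1]
grip_width: 0.0132
grasp_force: 59.8
```

Run:
```python
from h import *
o=bot.get_obs();q=o["tool_rot"];print(o["eef_pos"],o["ft_force"],o["ft_torque"],(2*np.arctan2(q[1],q[0])-np.pi/2))
```

```text
[0.54124174 0.17020435 0.0642438 ] [-1.08500657  0.33207265  5.05718672] [0.08903519 0.34164994 0.0046977 ] 1.3686267752412569
```

Request:
step_arm(targets="0.2 0 0 0 0 0 0; 0.2 0 0 0 0 0 0; 0.2 0 0 0 0 0 0; 0.2 0 0 0 0 0 0; 0.2 0 0 0.06 0 0 0; 0.2 0 0 0.14 0 0 0; 0.2 0 0 0.22 0 0 0; 0.2 0 0 0.3 0 0 0; 0.2 0 -0.08 0.3 0 0 0; 0.2 0 -0.16 0.3 0 0 0")

```text
clock: 4.73
eef_pos: [0.5421, 0.0905, 0.215]
tool_rot: [0.099, 0.995, 0.001, 0.004]
ft_force: [1.5, -0.8, -0.6]
grip_width: 0.0513
grasp_force: 0.0
```

Request:
step_arm(targets="0.2 -0.06 -0.08 0 0 0 0.15; 0.2 -0.12 -0.16 0 0 0 0.3; 0.2 -0.176 -0.24 0 0 0 0.45; 0.2 -0.176 -0.32 0 0 0 0.6; 0.2 -0.176 -0.4 0 0 0 0.68; 0.2 -0.176 -0.457 0 0 0 0.68; 0.2 -0.176 -0.457 0 0 0 0.68; 0.2 -0.176 -0.457 0 0 0 0.68")

```text
clock: 5.4
eef_pos: [0.4514, -0.1421, 0.2114]
tool_rot: [-0.162, 0.987, -0.0, 0.0]
ft_force: [1.1, -0.5, 0.0]
grip_width: 0.0511
grasp_force: 0.0
```

Run:
```python
from h import *
o=bot.get_obs();q=o["tool_rot"];print(o["eef_pos"],(2*np.arctan2(q[1],q[0])-np.pi/2))
t=bot.camera("top");s=bot.camera("scene")
c=np.zeros((430,800,3),np.uint8);c[:425,:350]=cv2.resize(t[145:230,235:305],None,fx=5,fy=5);c[:400,350:790]=cv2.resize(s[200:280,290:378],None,fx=5,fy=5)
cv2.imwrite("pics/c4.png",c[:,:,::-1])
print(onz("top",399,250,.1))
```

```text
[ 0.45143422 -0.14214311  0.21136465] 1.896513661184013
[ 0.37174452 -0.20787645  0.1       ]
```

View pics/c4.png

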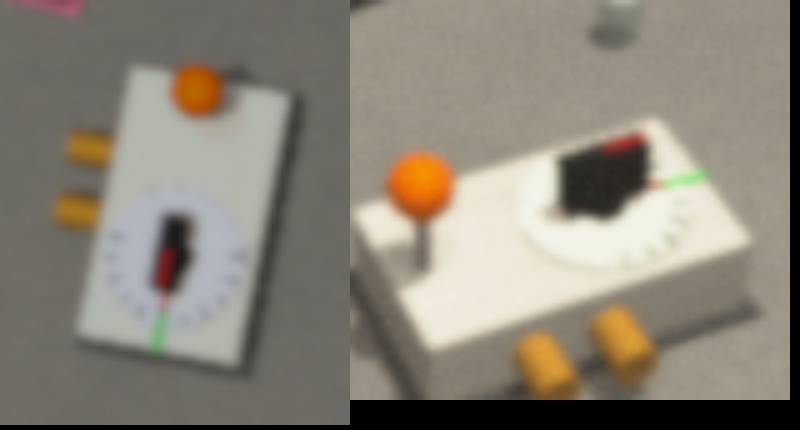

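The pointer's red tip is at (164,303) left and (655,185) right, and it runs into the green mark at (163,315) and (685,178). I'm confirming the yaw from the block edges, then lowering to the stem.

Run:
```python
from h import *
c5=lambda x,y:(x/5+234.6,y/5+144.6)
a=lambda p,q,z:(lambda d:np.arctan2(d[1],d[0]))(onz("top",*c5(*p),z)-onz("top",*c5(*q),z))
print("edges",a((130,66),(78,335),.05),a((292,95),(242,368),.05),"mark",a((164,312),(157,350),.052),"ends",a((130,66),(292,95),.05)-np.pi/2,a((78,335),(242,368),.05)-np.pi/2)
for z,A in((.089,((178,214),(165,290))),):print("bar",a(*A,z))
```

```text
edges -0.19265045841802486 -0.19098981816753932 mark -0.18776788118848686 ends -0.19879807182937248 -0.21645142463470202
bar -0.17485937945370883
```

Request:
step_arm(targets="0.2 0.003 0.006 -0.06 0 0 0; 0.2 0.003 0.006 -0.12 0 0 0; 0.2 0.003 0.006 -0.17 0 0 0; 0.2 0.003 0.006 -0.2 0 0 0; 0.2 0.003 0.006 -0.2 0 0 0; 0.2 0.003 0.006 -0.2 0 0 0")

```text
clock: 6.0
eef_pos: [0.4529, -0.1346, 0.1108]
tool_rot: [-0.166, 0.986, 0.001, -0.001]
ft_force: [0.1, 1.0, -0.1]
grip_width: 0.0511
grasp_force: 0.0
```

Request:
step_arm(targets="-1 0 -0.008 0 0 0 0; -1 0 -0.008 0 0 0 0; -1 0 -0.008 0 0 0 0; -1 0 -0.008 0 0 0 0; -1 0 -0.008 0 0 0 0; -1 0 -0.008 0 0 0 0; -1 0 -0.008 0 0 0 0; -1 0 -0.008 0 0 0 0")

```text
clock: 6.67
eef_pos: [0.4542, -0.1403, 0.1127]
tool_rot: [-0.165, 0.986, -0.0, 0.001]
ft_force: [-1.3, 2.3, 6.3]
grip_width: 0.0129
grasp_force: 58.3
```

Request:
step_arm(targets="-1 0.003 -0.01 0 0 0 0; -1 0.006 -0.02 0 0 0 0; -1 0.009 -0.03 0 0 0 0; -1 0.012 -0.039 0 0 0 0; -1 0.016 -0.049 0 0 0 0; -1 0.021 -0.058 0 0 0 0; -1 0.026 -0.067 0 0 0 0; -1 0.032 -0.076 0 0 0 0; -1 0.032 -0.076 0 0 0 0; -1 0.032 -0.076 0 0 0 0")

```text
clock: 7.5
eef_pos: [0.4689, -0.1781, 0.1124]
tool_rot: [-0.165, 0.986, 0.0, 0.0]
ft_force: [-2.1, 1.8, 6.5]
grip_width: 0.013
grasp_force: 58.8
```

Run:
```python
from h import *
o=bot.get_obs();print(o["eef_pos"],o["ft_force"],o["grasp_force"])
t=bot.camera("top");s=bot.camera("scene")
c=np.zeros((580,800,3),np.uint8);a=cv2.resize(t[140:225,250:400],None,fx=5,fy=5)[:,:];c[:290,:510]=cv2.resize(a,(510,290));b=cv2.resize(s[130:275,180:400],None,fx=2,fy=2);c[290:,:440]=b
cv2.imwrite("pics/c5.png",c[:,:,::-1])
for n,im in(("top",t),("scene",s)):
    h=cv2.cvtColor(im,cv2.COLOR_RGB2HSV);m=cv2.inRange(h,(50,150,100),(70,255,255))
    ys,xs=np.nonzero(m[:240,:400] if n=="top" else m[:300,:330]);
    P=np.array([onz(n,x,y,.1) for x,y in zip(xs,ys)]);C=np.array([.5445,-.1268]);B=np.array([.6335,.1495])
    d=P[:,:2]-C;r=np.hypot(*d.T);a=np.arctan2(d[:,1],d[:,0]);k=(r>.12)&(r<.46)&(a>.7)&(a<1.7)
    p=P[k,:2];print(n,k.sum())
    if k.sum()>10:
        vx,vy,x0,y0=cv2.fitLine(p.astype(np.float32),cv2.DIST_HUBER,0,.001,.001).ravel()
        print("beam angle",np.arctan2(vy,vx),"ball offset left",np.sign(vy)*(vx*(B[1]-y0)-vy*(B[0]-x0)),"pivot off",np.sign(vy)*(vx*(C[1]-y0)-vy*(C[0]-x0)))
```

```text
[ 0.46891552 -0.17807687  0.11241739] [-2.14996862  1.76956587  6.5072478 ] 58.827869296073914
top 4
scene 50
beam angle 1.2482976 ball offset left 0.0023504090753451237 pivot off -0.0008076813700541863
```

View pics/c5.png

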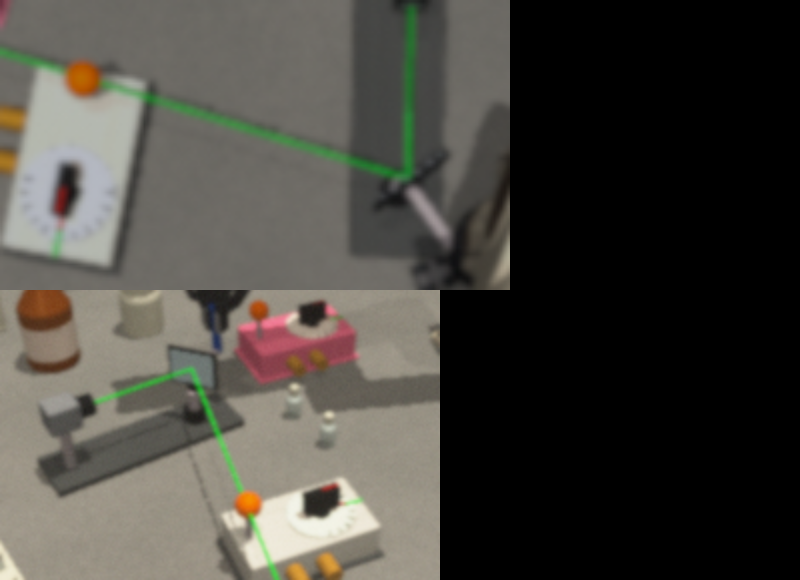

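The beam passes through the orange ball in both views, at (83,77) top and (248,505) scene. The measured offset is about 2 mm. I'll hold briefly and hand in.

Request:
step_arm(targets="-1 0 0 0 0 0 0; -1 0 0 0 0 0 0; -1 0 0 0 0 0 0; -1 0 0 0 0 0 0; -1 0 0 0 0 0 0; -1 0 0 0 0 0 0; -1 0 0 0 0 0 0; -1 0 0 0 0 0 0")

```text
clock: 8.27
eef_pos: [0.4688, -0.178, 0.1124]
tool_rot: [-0.165, 0.986, 0.0, -0.0]
ft_force: [-3.0, 3.6, 6.6]
grip_width: 0.013
grasp_force: 58.8
```

```bash
python3 -c "
from workcell import bot
print(bot.job_done())"
```

```text
the job is handed in; nothing more can be done
None
```

I handed the job in at about 8.3 s, with no verdict returned: the knob is released within about 0.02 rad of zero, and the gripper is holding the stem with the beam about 2 mm from the ball's centre.

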